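# Start the cake tray's centre bolt in its thread

### The arm

A 6-joint arm with a two-finger parallel gripper is mounted at the origin on a cart in front of the work surface, level with it; the furniture and walls round the work are solid. World frame = base frame: x ahead of the robot, y to its left, z up, the work surface at z = 0. Lengths are in mm, angles in rad, forces in N, time in s.
With the tool pointing down it reaches from about 325 to 875 mm from the base axis. Payload 4.4 kg.
Tool frame: the origin (TCP) lies on the centre line of the jaws, within the pads' length; the fingertips stand ahead of it and the grasp point (between the pads) lies 6 mm ahead of it (ctrl.tcp_to_tips is the z of the fingertips in the tool frame, in mm); z points along the fingers, y is the line along which they close (so a half turn about z gives the same grasp; the last joint's range is limited). The gripper opens to 85 mm and grips with 20 to 120 N. Pads are 22 mm wide; open, the fingers measure 114 mm over their backs; the gripper's body (76 mm by 85 mm) begins 54 mm behind the grasp point. The pads swing forward as they close: fully open they stand 13 mm farther back than shut.
Start: joints at [-1.256, 0.207, 1.542, -0, 1.393, -0.15], TCP at [258.243, -513.749, 256.282] pointing down, gripper open.
Joint ranges: [-2.73, 2.73], [-0.86, 2.22], [0.23, 2.46], [-1.11, 4.25], [0.08, 2.63], [-2.82, 2.82]. Speed limits (rad/s): [2.79, 2.79, 3.14, 3.14, 3.14, 3.14].

### API

Orientations are given as a 3x3 rotation matrix whose columns are the frame's x, y, z axes.
In Python, from plant import ctrl, sensors, optics gives the robot as it stands. Calls block until the motion is done:
- ctrl.move_ptp(position, orientation): joint-space move of the TCP to a pose.
- ctrl.move_l(position, rot=None, vel=150, threshold=None): straight line of the TCP; rot=None keeps the orientation; vel is the mean speed in mm/s. With threshold (N) it stops when the force on the tool has changed by that much, and returns True; else False.
- ctrl.set_joints(angles): joint-space move.
- ctrl.gripper_to(opening, force=None): finger opening in mm; force is the grip in N (None keeps the last); returns when the fingers have stopped.
- ctrl.hold(seconds).
- ctrl.solve_ik(position, orientation): joint angles nearest the present ones, or None.
- sensors.read_state(): the state.
- optics.grab_frame(name): name is "side" or "top"; returns (picture, depth): 400x640x3 uint8, red, green, blue; 400x640 float32, mm along the optical axis (not along the pixel's ray), 0 where there is no reading.
- optics.camera_params(name): a dict with "mtx" (3x3 intrinsics, pixels), "k1" (the pictures are not rectified: a ray, as slopes to the right and down, at radius r is drawn at 1 + k1 r^2 times it, then the intrinsics apply), "R" (3x3) and "t" (3): a world point X has camera coordinates R X + t. Camera axes: x right, y down, z forward; pixel columns grow to the right and rows downward; lengths in mm; the calibration is good to about 2 mm. A picture is of the moment at which its call begins. camera_params takes no time and is no camera call.
A pose or a line that the arm cannot do raises ctrl.MotionError and nothing moves.
- ctrl.finish_job(): hands the job in; it is judged then, once.
The state is a dict: "t": time; "q": joint angles; "qvel": joint speeds; "tau": joint torques, N m; "eef_pos": TCP position; "eef_rot": TCP orientation; "force": force on the tool from outside, world axes, zero at the start; "wrist_torque": the same for the moment, N m; "grip_width": finger opening in mm; "grasp_force": force on a finger pad.
Only numpy, scipy, OpenCV 4.12 (cv2) and the standard library are available. Lean on these libraries where they do the work, as an engineer would, in place of code of your own. Each camera call takes 0.05 s, during which the arm holds its last target. There are 200 camera calls.

### The job

The square-headed centre bolt of the cake tray has been set on its threaded boss, but the thread is not started. Turn the bolt backward (anticlockwise from above) until you feel it drop into the mouth of the thread, then turn it forward (clockwise) one full turn so that it is started but not screwed right in, and finish with the gripper still holding the bolt's head. Leave the heart cakes on the tray and the other things on the trolley undisturbed.

Things in the scene. Friction and masses are not known exactly. Their poses are not given: they have to be found in the camera images.
- cake_tray: Black round serving tray, 270 mm across and 16 mm high at the rim, fixed to the trolley; origin at the centre of its underside, z up. Its floor is 3 mm thick. The brass boss stands at its centre.
- thread_mouth (a point): Point on the rim of the brass boss in the middle of the thread mouth, 15.5 mm from the boss's axis (which is vertical through the tray's centre), 53 mm above the trolley top. The boss is a tube 49 mm across; its thread ledge inside is open at the mouth over 0.85 rad, and the mouth is marked red on the boss.
- bolt_head: Black square head of the steel bolt, 26 x 26 x 36 mm; origin at the centre of its underside (87 mm above the trolley at the start), z up, x and y square to its faces, +x toward the lug. A collar 34 mm across begins 4 mm below. The bolt (0.3 kg) cannot tilt, turns easily and drops by its own weight; a tight grip can hold it up: close loosely, loosen it now and then, or push down lightly.
- head_mid (a point): Point on the bolt's axis inside the square head, 20 mm above its underside and 16 mm below its top: the height at which to grip. It starts 107 mm above the trolley top and ends about 91 mm above it.
- bolt_turn (a joint): Turn of the bolt in rad, growing forward (clockwise from above); 0 with its lug in the middle of the thread mouth. Starts at 0.5 to 1.4, the lug on the rim. The lug drops when this is below about 0.25; then a stop blocks it at about -0.3, but if held up it can pass the mouth, to -0.9. One full turn forward reads 6.28. A red mark on the edge of the collar stands above the lug.
- bolt_drop (a joint): How far the bolt has gone down, in m; 0 with the lug on the rim. It falls to about 0.0085 when the lug drops into the mouth; each turn forward then takes it down another 0.008, so that it reads about 0.0165 after one turn. The lug has about 1.5 mm of up and down play in the thread.
- iced_heart: Heart-shaped cake with pink icing, 84 x 99 x 39 mm, loose on the tray about 80 mm from its centre; origin at the centre of its underside.
- plain_heart: Plain heart-shaped sponge cake, 73 x 86 x 29 mm, loose on the tray on the other side of the boss; origin at the centre of its underside.
- spice_jar: Spice jar with an ochre lid, 42 mm across, 96 mm high, standing at the right of the trolley; origin at the centre of its underside.
- jam: Jam jar with a white lid, 70 mm across, 99 mm high, at the right of the trolley; origin at the centre of its underside.
- teaspoon: Small steel teaspoon, 130 mm long, lying at the right of the trolley near the robot; origin at the centre of its underside.
- ring_cutter: Steel ring cutter, 68 mm across, 38 mm high, at the right of the trolley; origin at the centre of its underside.

How it is judged (in metres and radians):
On the way, in this order (a step that is already met when the one before it is completed fails the run):
1. the bolt has been turned backward and has dropped into the thread mouth (value of joint bolt_drop above 0.007 m and value of joint bolt_turn below 0.5 rad), for 0.1 s.
2. the bolt has been turned forward about one turn in the thread (value of joint bolt_drop above 0.013 m and value of joint bolt_turn above 5.4 rad), for 0.2 s.
At the end, for the whole second after the job is handed in: The bolt stands at rest one turn forward in its thread (bolt_turn 5.4 to 7.2 rad, bolt_drop over 13 mm), and the gripper holds its square head: the fingers press on it with over 4 N, the grasp point within 25 mm of head_mid (all of step 2 and value of joint bolt_turn below 7.2 rad and contact force between the fingers and bolt_head above 4 N and distance between the grasp point and head_mid below 0.025 m and not (velocity of joint bolt_turn above 0.1 rad/s) and not (velocity of joint bolt_turn below -0.1 rad/s)); the arm keeps its last pose, push and grip.
It fails at once if the bolt is screwed far past one turn (value of joint bolt_turn above 7.7 rad).
It fails at once if a heart cake is disturbed (distance of any of iced_heart, plain_heart from where it was at the start of the episode above 0.015 m).
It fails at once if a jar, the teaspoon or the ring cutter is disturbed (distance of any of spice_jar, jam, teaspoon, ring_cutter from where it was at the start of the episode above 0.02 m).
It also fails if it takes over 72 s, if anything falls off the work surface, if the arm or the gripper's body presses on something with over 40 N, if the wrist force passes 120 N, or if a joint passes its speed limit or range.

## Working session

There is one attempt and no reset: what is moved stays moved. The work goes in short steps, each a Python script; the robot and the scene stay as the last script left them, time stands still between calls to the robot, and variables do not carry over. Pictures are saved under pics/ and viewed, at most 10 in all, crops included, and the job is handed in when it is done.

```bash
mkdir -p pics
cat > h.py <<'E'
import numpy as np, cv2
from plant import ctrl, sensors, optics
def grab(n,save=None):
    im,d=optics.grab_frame(n)
    if save: cv2.imwrite('pics/'+save,cv2.cvtColor(im,cv2.COLOR_RGB2BGR))
    return im,d
def ray(n,u,v):
    p=optics.camera_params(n);K=np.array(p['mtx'],float);R=np.array(p['R']);t=np.array(p['t'])
    s=cv2.undistortPoints(np.array([[[u,v]]],float),K,np.array([p['k1'],0,0,0,0.])).ravel()
    return -R.T@t, R.T@np.array([s[0],s[1],1.])
def onplane(n,u,v,z):
    o,d=ray(n,u,v); return o+d*(z-o[2])/d[2]
def depthpt(n,u,v,D):
    o,d=ray(n,u,v); return o+d*D
def tri(n1,p1,n2,p2):
    a,d=ray(n1,*p1);b,e=ray(n2,*p2);s=np.linalg.lstsq(np.c_[d,-e],b-a,rcond=None)[0]
    x,y=a+d*s[0],b+e*s[1]; return (x+y)/2,np.linalg.norm(x-y)
E
python3 - <<'E'
from h import *
for n in('side','top'):
    grab(n,n+'1.png'); p=optics.camera_params(n); print(n,np.round(p['mtx'],1).tolist(),p['k1'],np.round(p['R'],3).tolist(),np.round(p['t'],1))
s=sensors.read_state();print(s['t'],s['force'],s['grip_width'],ctrl.tcp_to_tips,np.round(s['eef_rot'],3).tolist())
E
```

```text
side [[393.4, 0.0, 320.2], [0.0, 393.4, 205.7], [0.0, 0.0, 1.0]] -0.0798926561355465 [[-0.99, -0.142, -0.023], [-0.031, 0.371, -0.928], [0.14, -0.918, -0.372]] [517.  135.3 943.5]
top [[487.2, 0.0, 320.3], [0.0, 487.2, 194.6], [0.0, 0.0, 1.0]] 0.03180859060760006 [[0.021, -1.0, -0.003], [-0.984, -0.02, -0.178], [0.177, 0.007, -0.984]] [ -97.   523.7 1114.9]
0.1 [-0.11339642 -0.78317727  0.24647697] 85.52236872318781 25.0 [[0.893, 0.449, -0.001], [0.449, -0.893, 0.002], [0.0, -0.002, -1.0]]
```

View pics/side1.png

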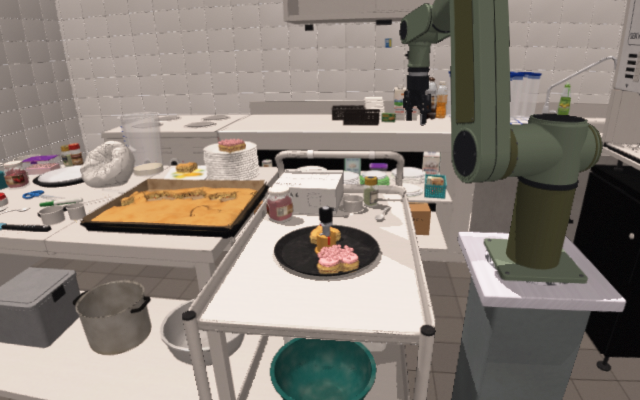

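View pics/top1.png

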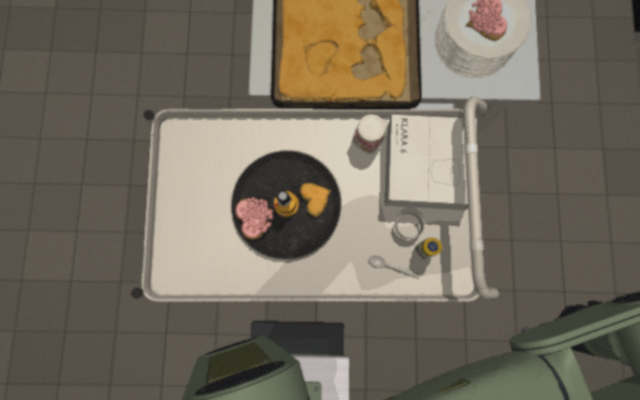

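The side view shows the tray at about (327,250) with the bolt head at about (326,215). The top view shows the tray at (287,205), the bolt head near (285,198), the iced heart at (254,217) and the plain heart at (316,199). Next I'll zoom in and measure.

Run:
```python
from h import *
a=cv2.imread('pics/side1.png');b=cv2.imread('pics/top1.png')
ca=cv2.resize(a[195:275,290:370],(400,400),interpolation=cv2.INTER_CUBIC);cb=cv2.resize(b[170:230,255:315],(400,400),interpolation=cv2.INTER_CUBIC)
cv2.imwrite('pics/crop1.png',np.hstack([ca,cb]))
# tray ellipse top
g=cv2.cvtColor(b,cv2.COLOR_BGR2GRAY);m=np.zeros_like(g);m[140:270,220:355]=(g[140:270,220:355]<75)*255
c=max(cv2.findContours(m,0,2)[0],key=cv2.contourArea);h=cv2.convexHull(c)
P=np.array([onplane('top',*p,16) for p in h[:,0].astype(float)])
(cx,cy),r=cv2.minEnclosingCircle(P[:,:2].astype(np.float32));A=np.c_[2*P[:,:2],np.ones(len(P))];s=np.linalg.lstsq(A,(P[:,:2]**2).sum(1),rcond=None)[0]
print('tray',cx,cy,r,s[:2],np.sqrt(s[2]+s[0]**2+s[1]**2))
```

```text
tray 506.5378723144531 -2.6058123111724854 133.16680908203125 [506.58674894  -1.96076493] 132.15710712985543
```

View pics/crop1.png

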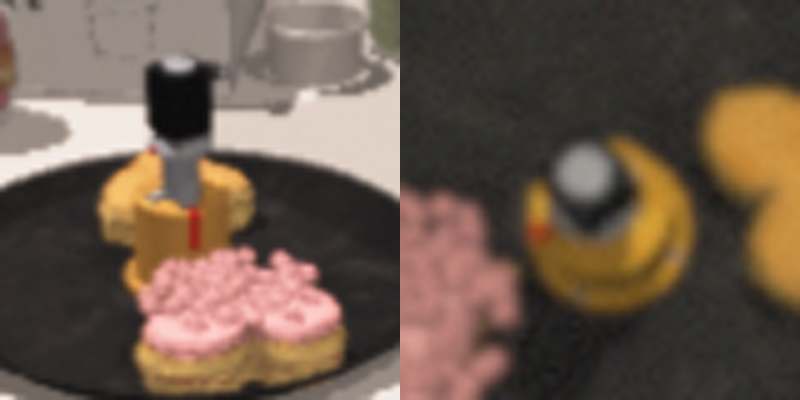

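The crop shows the red mouth mark at side (195,230) and top (540,232) crop pixels. The red collar mark is at side crop (152,152), and the head-top discs are at side (180,65) and top (585,170). So the mouth points to about +y and the lug lies clockwise of it, as expected.

Run:
```python
from h import *
S=lambda u,v:(290+u/5-.4,195+v/5-.4); T=lambda u,v:(255+(u-400)*.15-.4,170+v*.15-.4)
h,e=tri('side',S(180,65),'top',T(585,170));print('headtop',h,e)
m,e=tri('side',S(195,207),'top',T(540,228));print('mouth',m,e, onplane('top',*T(540,228),53))
k=onplane('side',*S(152,152),81);print('collar mark',k)
ax=h[:2]
a=[np.degrees(np.arctan2(*(p[:2]-ax)[::-1])) for p in(m,k)];print('angles',a,'turn deg',a[0]-a[1],[np.linalg.norm(p[:2]-ax) for p in(m,k)])
# depth-based head
for n in('top','side'):
    im,d=optics.grab_frame(n);P=[]
    u0,v0=(T(585,170) if n=='top' else S(180,100))
    for v in range(int(v0)-14,int(v0)+15):
        for u in range(int(u0)-14,int(u0)+15):
            if d[v,u]>0:
                p=depthpt(n,u,v,d[v,u])
                if np.linalg.norm(p[:2]-ax)<30 and p[2]>95:P.append(p)
    P=np.array(P);print(n,len(P),P.min(0),P.max(0),P.mean(0))
    if n=='top': 
        Q=P[P[:,2]>116];print(len(Q),np.median(Q[:,2]),cv2.minAreaRect(Q[:,:2].astype(np.float32)))
for y in range(-180,181,30):
    r=np.radians(y);c,s=np.cos(r),np.sin(r)
    R=np.array([[c,s,0],[s,-c,0],[0,0,-1]])
    q=ctrl.solve_ik([ax[0],ax[1],113],R);print(y,None if q is None else np.round(q,2))
```

```text
headtop [507.69477633  -2.18293908 123.1310209 ] 2.504802683879641
mouth [498.59411831  18.81274042  55.85582474] 2.317806807132557 [500.22038556  19.17255485  53.        ]
collar mark [519.5903544   10.55355142  81.        ]
angles [np.float64(113.43450581324637), np.float64(46.95525717102398)] turn deg 66.47924864222239 [np.float64(22.883193269088395), np.float64(17.427649520680713)]
top 157 [491.47550108 -19.04605845  96.55762934] [523.3246644   14.91596846 126.84304634] [506.43607801  -3.11096554 119.7815297 ]
137 122.00106097787398 ((507.9991455078125, -2.3797760009765625), (25.594114303588867, 25.869367599487305), 40.75135803222656)
side 183 [490.07712271 -11.99314103  95.14897025] [523.73279598  18.2144906  125.93426347] [505.82365645   6.23266897 111.94341224]
-180 [-0.17  0.24  1.83 -0.    1.07 -1.75]
-150 [-0.17  0.24  1.83 -0.    1.07 -2.27]
-120 [-0.17  0.24  1.83 -0.    1.07 -2.79]
-90 None
-60 [-0.17  0.24  1.83 -0.    1.07  2.44]
-30 [-0.17  0.24  1.83 -0.    1.07  1.92]
0 [-0.17  0.24  1.83 -0.    1.07  1.4 ]
30 [-0.17  0.24  1.83 -0.    1.07  0.87]
60 [-0.17  0.24  1.83 -0.    1.07  0.35]
90 [-0.17  0.24  1.83 -0.    1.07 -0.17]
120 [-0.17  0.24  1.83 -0.    1.07 -0.7 ]
150 [-0.17  0.24  1.83 -0.    1.07 -1.22]
180 [-0.17  0.24  1.83 -0.    1.07 -1.75]
```

The head top is at (507.5, -2.3, 123), which fits the tray centre and the stated height. Its yaw is about 43°, the mouth is at about 113°, and the turn is about 1.16 rad. I'll grip at tool yaw 133, since the wrist range allows yaw from -78 to 240.

```bash
cat >> h.py <<'E'
AX=np.array([507.3,-2.2])
def Rz(y):
    r=np.radians(y);c,s=np.cos(r),np.sin(r); return np.array([[c,s,0],[s,-c,0],[0,0,-1.]])
def st(l=''):
    s=sensors.read_state();R=s['eef_rot'];print(l,'t%.1f'%s['t'],np.round(s['eef_pos'],1),'yaw %.1f'%np.degrees(np.arctan2(R[1][0],R[0][0])),'F',np.round(s['force'],1),'M',np.round(s['wrist_torque'],2),'w %.1f'%s['grip_width'],'g %.1f'%s['grasp_force'])
    return s
def headz(xy=AX):
    return None
E
python3 - <<'E'
from h import *
ctrl.move_ptp([*AX,230],Rz(133));st('above')
ctrl.move_l([*AX,113],vel=100,threshold=15);st('down')
ctrl.gripper_to(20,20);st('closed')
ctrl.gripper_to(28);st('loose')
grab('side','side2.png')
a=cv2.imread('pics/side2.png');cv2.imwrite('pics/crop2.png',cv2.resize(a[165:265,270:390],(720,600),interpolation=cv2.INTER_CUBIC))
E
```

```text
above t2.2 [507.5  -3.  230.1] yaw 132.9 F [-0.3  0.1 -0.2] M [ 0.01 -0.05 -0.04] w 85.3 g 0.0
down t3.6 [508.   -2.3 113.8] yaw 133.0 F [-0.2 -0.3 -0.6] M [-0.01  0.03  0.03] w 85.4 g 0.0
closed t4.2 [508.5  -1.2 113.7] yaw 133.0 F [2.6 4.6 1.5] M [ 0.77 -0.38  0.02] w 25.7 g 20.0
loose t4.4 [508.   -1.8 113.4] yaw 133.0 F [1.  3.1 1.7] M [ 0.65 -0.38 -0.  ] w 28.2 g 2.1
```

View pics/crop2.png

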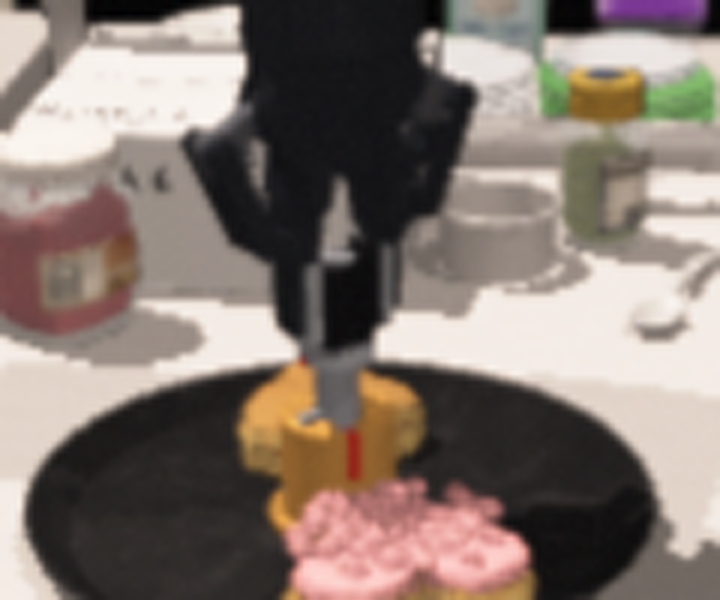

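The head sits between the pads with a 25.7 mm grip width, the lug is on the rim, and the red mouth is clear. The axis is about 1-2 mm toward +x+y, so I'll correct for that and turn backward with loose jaws.

```bash
sed -i 's/AX=np.array(.*/AX=np.array([508.6,-0.6])/' h.py
python3 - <<'E'
from h import *
ctrl.move_l([*AX,113]);st('recentre')
for y in (150,165,180,190,198,205):
    ctrl.move_l([*AX,113],Rz(y),vel=60);s=st(y)
ctrl.hold(.3);st()
grab('side','side3.png')
a=cv2.imread('pics/side3.png');cv2.imwrite('pics/crop3.png',cv2.resize(a[165:265,270:390],(720,600),interpolation=cv2.INTER_CUBIC))
E
```

```text
recentre t4.7 [507.9  -1.1 112.5] yaw 133.0 F [ 0.1 -0.5  1.1] M [-0.01 -0.02 -0.03] w 28.0 g 0.1
150 t5.1 [508.4  -0.8 112.7] yaw 149.9 F [ 0.3 -0.1 -0.5] M [ 0.12 -0.14 -0.04] w 27.6 g 0.5
165 t5.5 [508.4  -0.7 112.9] yaw 164.8 F [ 0.3  0.8 -0.7] M [ 0.1  -0.06 -0.03] w 27.9 g 0.3
180 t5.9 [508.3  -0.7 112.9] yaw 179.8 F [ 0.5  0.2 -0.1] M [ 0.09  0.02 -0.03] w 28.1 g 0.2
190 t6.3 [508.4  -0.7 112.9] yaw -170.2 F [-0.2 -0.4  0.3] M [0.   0.01 0.02] w 27.8 g 0.0
198 t6.5 [508.5  -0.7 113. ] yaw -162.3 F [ 0.1 -1.  -0.4] M [-0.    0.02 -0.03] w 28.1 g 0.1
205 t6.8 [508.5  -0.6 113. ] yaw -155.3 F [0.1 0.6 0. ] M [0.03 0.03 0.02] w 27.9 g 0.0
 t7.1 [508.6  -0.6 113. ] yaw -155.1 F [0.5 0.2 0.3] M [0.05 0.04 0.  ] w 27.9 g 0.1
```

View pics/crop3.png

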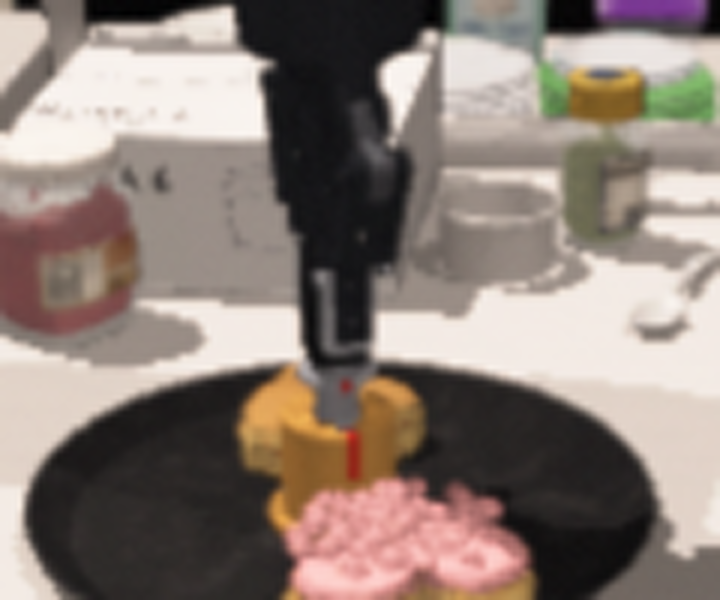

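The red collar mark is at crop (346,386), almost above the mouth, and it looks lower than before. I'll check its height by intersecting its ray with the collar's radius.

```bash
cat >> h.py <<'E'
def mark(tag=None):
    "red collar mark seen from the side: ray met with the 17 mm cylinder about the axis -> turn angle, z"
    im,_=grab('side',tag); f=im.astype(int)[215:250,305:350]
    m=((f[...,0]>120)&(f[...,0]-f[...,1]>60)&(f[...,0]-f[...,2]>60)&(f[...,1]<85)).astype(np.uint8)
    n,_,sta,c=cv2.connectedComponentsWithStats(m)
    for i in range(1,n):
        u,v=c[i]+[305,215]; o,d=ray('side',u,v);w=o[:2]-AX
        r=np.roots([d[:2]@d[:2],2*w@d[:2],w@w-17**2]).real.min();p=o+d*r
        print('red',sta[i,4],np.round([u,v],1),np.round(p,1),'ang %.0f'%np.degrees(np.arctan2(*(p[:2]-AX)[::-1])))
E
python3 - <<'E'
from h import *
mark()
o,d=ray('side',327.3,228.9);w=o[:2]-AX;r=np.roots([d[:2]@d[:2],2*w@d[:2],w@w-17**2]);p=o+d*r.real.min();print(p)
E
```

```text
red 1 [327. 229.] [501.7  14.9  72.9] ang 114
red 25 [328.8 240.8] [498.   12.7  39.3] ang 129
[500.94242979  14.57766841  73.00721264]
```

The mark is now at z≈73 against 81 before, at angle 114°, so the bolt has dropped about 8 mm with a turn of about 0. Next I'll turn forward, following it down.

Run:
```python
from h import *
z0=104.8
ctrl.move_l([*AX,z0],vel=60,threshold=15);st('lower')
Y=np.linspace(205,-72,13)
for y in Y[1:]:
    z=z0-8*(205-y)/360
    ctrl.move_l([*AX,z],Rz(y),vel=60);s=st('%.0f'%y)
    if abs(s['wrist_torque'][2])>1 or np.abs(s['force']).max()>25: print('stop');break
mark('side4.png')
a=cv2.imread('pics/side4.png');cv2.imwrite('pics/crop4.png',cv2.resize(a[165:265,270:390],(720,600),interpolation=cv2.INTER_CUBIC))
```

```text
lower t7.5 [508.1  -0.6 104. ] yaw -155.0 F [-0.3  0.1 -0.1] M [ 0.03 -0.07  0.02] w 28.1 g 0.0
182 t8.1 [508.6  -0.6 104.2] yaw -178.0 F [-1.1  0.8 -0. ] M [ 0.05  0.01 -0.  ] w 28.1 g 0.2
159 t8.6 [508.7  -0.6 103.8] yaw 159.0 F [-0.9  0.7 -0.3] M [ 0.07  0.02 -0.03] w 28.2 g 0.2
136 t9.2 [508.7  -0.7 103.3] yaw 135.9 F [ 0.2  1.2 -0.1] M [ 0.02 -0.06 -0.02] w 28.3 g 0.1
113 t9.7 [508.7  -0.7 102.8] yaw 112.8 F [-0.1 -0.1  0.5] M [ 0.01  0.02 -0.03] w 27.7 g 0.0
90 t10.3 [508.6  -0.6 102.2] yaw 89.7 F [-0.8  0.3  0.4] M [ 0.04 -0.01  0.03] w 28.1 g 0.1
66 t10.8 [508.5  -0.6 101.7] yaw 66.6 F [-0.5 -0.7  0.7] M [0.03 0.03 0.04] w 27.9 g 0.2
43 t11.4 [ 5.086e+02 -5.000e-01  1.012e+02] yaw 43.6 F [-1.1  1.1  0.4] M [ 0.01  0.01 -0.01] w 27.7 g 0.2
20 t11.9 [ 5.086e+02 -5.000e-01  1.007e+02] yaw 20.5 F [-0.5  1.   0.1] M [0.1  0.02 0.  ] w 28.0 g 0.3
-3 t12.5 [ 5.086e+02 -5.000e-01  1.002e+02] yaw -2.6 F [-0.1  1.2  0.9] M [0.13 0.07 0.01] w 28.3 g 0.4
-26 t13.0 [508.7  -0.6  99.7] yaw -25.7 F [-0.6  1.  -0.1] M [0.11 0.1  0.02] w 27.8 g 0.4
-49 t13.6 [508.8  -0.7  99.3] yaw -48.8 F [-0.   1.3  0. ] M [ 0.04 -0.    0.04] w 28.1 g 0.2
-72 t14.1 [508.8  -0.8  98.8] yaw -71.9 F [1.3 0.3 1.8] M [ 0.03  0.02 -0.  ] w 28.0 g 0.1
red 29 [328.6 240.4] [498.5  13.1  40.4] ang 126
```

View pics/crop4.png

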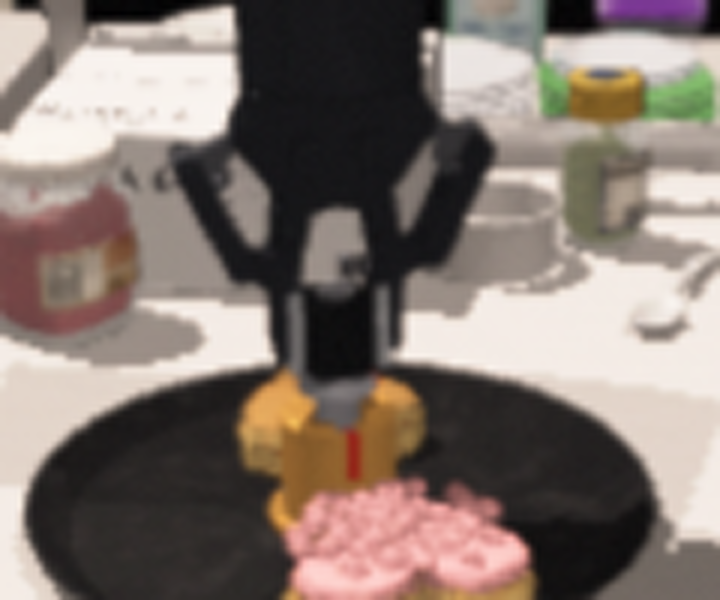

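The head is still in the jaws, the bolt has sunk further, and the collar mark has gone round behind. Now I'll regrasp half a turn back and finish the turn.

Run:
```python
from h import *
z1=98.7
ctrl.gripper_to(60,20);st('open')
for y in (-12,48,108): ctrl.move_l([*AX,z1],Rz(y),vel=60)
st('back')
ctrl.gripper_to(28,20);st('regrip')
for y in (85,62,40,20):
    z=z1-8*(108-y)/360
    ctrl.move_l([*AX,z],Rz(y),vel=60);st(y)
ctrl.hold(.3)
mark('side5.png')
a=cv2.imread('pics/side5.png');cv2.imwrite('pics/crop5.png',cv2.resize(a[165:265,270:390],(720,600),interpolation=cv2.INTER_CUBIC))
```

```text
open t14.6 [508.6  -0.6  98.6] yaw -72.0 F [-0.2  0.9 -0.7] M [ 0.06 -0.03 -0.03] w 60.1 g 0.0
back t18.2 [508.6  -0.6  98.7] yaw 108.0 F [-0.2  0.3  0.4] M [ 0.01 -0.04 -0.01] w 60.0 g 0.0
regrip t18.6 [508.7  -0.6  98.7] yaw 108.0 F [ 1.1 -0.2  0.4] M [ 0.05 -0.01  0.04] w 27.9 g 0.2
85 t19.1 [508.6  -0.6  98.2] yaw 85.1 F [-0.4 -0.3 -0.4] M [-0.01 -0.04  0.03] w 27.9 g 0.1
62 t19.7 [508.6  -0.6  97.7] yaw 62.1 F [-0.   0.5 -0.4] M [-0.01 -0.02 -0.  ] w 28.0 g 0.0
40 t20.2 [508.6  -0.6  97.2] yaw 40.1 F [ 0.7  0.3 -0.4] M [-0.   -0.02 -0.  ] w 28.3 g 0.0
20 t20.7 [508.6  -0.6  96.7] yaw 20.2 F [-0.3  0.7  0.2] M [-0.   -0.09 -0.  ] w 28.0 g 0.1
red 27 [328.7 240.8] [498.3  12.9  39.4] ang 127
```

View pics/crop5.png

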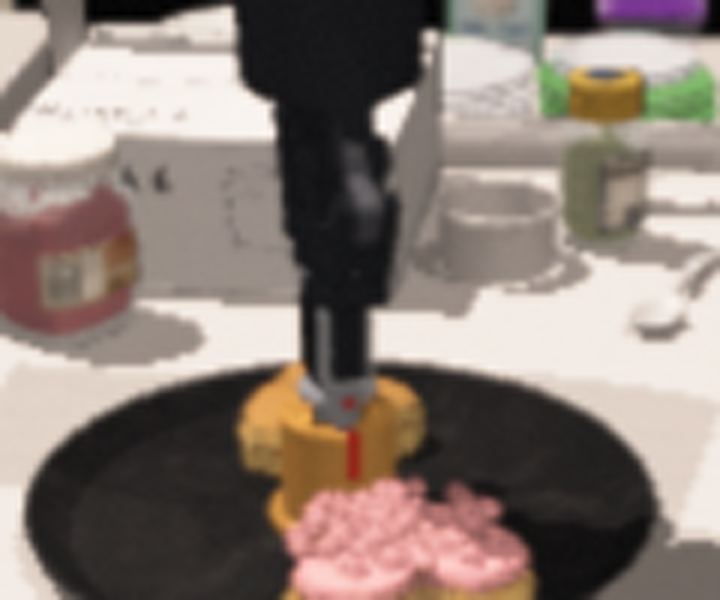

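The collar mark is back above the mouth at crop (348,404), 18 crop px (about 8 mm) lower than before, so the bolt has made one full turn. Now I'll grip firmly, check the height and hand in.

Run:
```python
from h import *
for v in (386,404):
    o,d=ray('side',270+347/6-.4,165+v/6-.4);w=o[:2]-AX;r=np.roots([d[:2]@d[:2],2*w@d[:2],w@w-17**2]);p=o+d*r.real.min();print(np.round(p,1),np.degrees(np.arctan2(*(p[:2]-AX)[::-1])))
ctrl.gripper_to(20,25);ctrl.hold(.5);s=st('grip')
mark()
if s['grasp_force']>10 and 24.5<s['grip_width']<27: print(ctrl.finish_job())
```

```text
[500.6  14.4  72.9] 117.94815033922504
[500.8  14.5  64.7] 117.46319401100146
grip t21.8 [ 5.086e+02 -5.000e-01  9.680e+01] yaw 20.0 F [-0.3  1.2  0.6] M [ 0.24 -0.02  0.01] w 26.2 g 23.4
red 27 [328.7 240.6] [498.3  12.9  39.8] ang 127
the job is handed in; nothing more can be done
None
```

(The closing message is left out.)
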